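Square the salt box into the tray corner and press its lids home

TASK

Slide the twin salt box over the tray until it sits square and flush in the corner of the two fences, under the steel rail. Then, with the box in the corner, press both of its lids down until they are fully home on the rim. Leave the pepper mill, oil bottle, mug and bowl where they stand.

Things in the scene. Friction and masses are not known exactly. Their poses are not given: they have to be found in the camera images.
- tray: Fixed oak tray. Origin at table height; x towards the back fence (away from the robot), y towards the left fence, z up; turned up to 0.25 rad. Floor top at z = 10 mm, from x -200 to +100, y -230 to +100 mm; front and right side open, no lip. Fences 14 mm thick, tops at z = 40 mm: back one's inner face at x = +90 mm (y -230 to +100), left one's at y = +90 mm (x -200 to +90).
- tray_corner (a point): Inner corner of the two fences at floor level: (90, 90, 10) mm in the tray's frame, with the tray's axes.
- rail_mid (a point): Middle of the fixed 12 mm round steel rail over the tray, parallel to the tray's y: centre line at tray x = +20, z = 225 mm, y -230 to +200 mm; ends bend back to posts at x = +115 mm. With the box in the corner it is 20 mm in front of the lid centres, 147 mm above the lids: it stops a gripper pointing straight down, so lean 25 to 50 degrees, fingers pointing away from the robot, under it.
- saltbox: Loose white enamelled box, 100 (x) x 170 (y) x 60 mm high, two compartments along y, a lid on each; 0.4 to 0.6 kg, slides with 2 to 5 N. Origin: centre of underside, z up. Starts on the tray floor, about 35 to 90 mm short of the back fence, 15 to 70 mm of the left fence, turned up to 0.2 rad from square. In place: origin at (40, 5, 10) mm in the tray's frame, axes as the tray's.
- saltbox_corner (a point): Rear left lower corner of the salt box, (50, 85, 0) mm in its frame: it must come to tray_corner.
- lid_left (a joint): How far the left (+y) lid is pressed in, m: 0 = 12 mm proud, 0.012 = fully home at a firm stop on the rim. Starts at 0 to 0.003. Slides straight along the box's z with about 6 N of friction, stays where it is left, does not spring back; 12 to 20 N against the stop is ample.
- lid_right (a joint): The same for the right (-y) lid.
- lid_left_top (a point): Centre of the flat top face of the left wooden lid (92 x 77 mm, 8 mm thick, dark rubber plug below that shows while the lid is proud), at x = 0, y = +40.5 mm of the box; 68 mm above the box's underside when home, 80 mm when fully proud.
- lid_right_top (a point): Centre of the flat top face of the right lid, equal to the left one, at x = 0, y = -40.5 mm of the box.
- mill: Bystander: dark wooden pepper mill, 54 mm across, 155 mm tall, loose on the counter outside the left fence. Origin at the centre of its underside.
- oil: Bystander: green glass oil bottle, 60 mm across, 170 mm tall, loose, to the right of the tray. Origin at the centre of its underside.
- mug: Bystander: white mug, 80 mm across, 90 mm tall, loose, to the right of the tray. Origin at the centre of its underside.
- bowl: Bystander: terracotta bowl, 120 mm across, 50 mm high, loose, to the left of the tray. Origin at the centre of its underside.

How it is judged (in metres and radians):
On the way, in this order (a step that is already met when the one before it is completed fails the run):
1. the salt box sits square and flush in the fence corner (x of saltbox_corner in the frame of tray above 0.084 m and y of saltbox_corner in the frame of tray above 0.084 m and z of saltbox_corner in the frame of tray below 0.015 m and angle between the x axis of saltbox and the x axis of tray, either way round below 0.06 rad), for 0.2 s.
2. both lids are pressed home with the box in the corner (all of step 1 and value of joint each of lid_left, lid_right above 0.0105 m), for 0.2 s.
At the end, for the whole second after the job is handed in: The salt box rests on the tray floor with its rear left lower corner within 6 mm of both fences and its sides within 0.06 rad of square, and both lids are down to within 1.5 mm of fully home; all at rest (all of step 2 and linear speed of saltbox below 0.01 m/s); the robot touches nothing.
It fails at once if the mill is knocked (moved more than 30 mm) (distance of mill from where it was at the start of the episode above 0.03 m).
It fails at once if the oil is knocked (moved more than 30 mm) (distance of oil from where it was at the start of the episode above 0.03 m).
It fails at once if the mug is knocked (moved more than 30 mm) (distance of mug from where it was at the start of the episode above 0.03 m).
It fails at once if the bowl is knocked (moved more than 30 mm) (distance of bowl from where it was at the start of the episode above 0.03 m).
It also fails if it takes over 64 s, if anything falls off the work surface, if the arm or the gripper's body presses on something with over 40 N, if the wrist force passes 120 N, or if a joint passes its speed limit or range.

ROBOT

A 6-joint arm with a two-finger parallel gripper is mounted at the origin on the work surface. World frame = base frame: x ahead of the robot, y to its left, z up, the work surface at z = 0. Lengths are in mm, angles in rad, forces in N, time in s.
With the tool pointing down it reaches from about 400 to 925 mm from the base axis. Payload 12.5 kg.
Tool frame: the origin (TCP) lies between the finger pads; the fingertips stand env.tip_extent ahead of it and the grasp point (between the pads) lies 11 mm behind it (env.tip_extent is the distance from the TCP to the fingertips, in mm); z points along the fingers, y is the line along which they close (so a half turn about z gives the same grasp; the last joint's range is limited). The gripper opens to 95 mm and grips with 3 to 60 N. Pads are 20 mm wide; open, the fingers measure 119 mm over their backs; the gripper's body (75 mm by 180 mm) begins 59 mm behind the grasp point.
Start: joints at [-1.439, 0.491, 1.559, -0, 1.092, -0.106], TCP at [147.25, -607.423, 222.661] pointing down, gripper open.
Joint ranges: [-3.1, 3.1], [-0.84, 2.19], [0.05, 2.79], [-1.13, 4.28], [0.06, 2.93], [-2.69, 2.69]. Speed limits (rad/s): [2.22, 2.22, 2.79, 3.14, 3.14, 3.14].

INTERFACE

Orientations are given as [roll, pitch, yaw] about the fixed x, y, z axes, in that order (R = Rz(yaw) Ry(pitch) Rx(roll)).
In Python, from cell import env gives the robot as it stands.
- The arm moves only by the tool carry_out, never from a script. Its argument "motion" is a list of rows, each a list of 5 numbers: the shift along the tool's x, y, z in mm, then the turn about the tool's z in degrees, then the closure, from 0 (fully open) to 1 (shut). A call has 1 to 12 rows; each row shifts and turns the commanded pose from where the row before left it, along the tool's axes as they then stand; what a row does not reach is not made up. A row lasts 1/10 s, in which the tool goes at most 50 mm and 8.59 degrees, less where a joint would pass 70% of its speed; a pose out of reach is approached as far as the arm can. A call with a gripper value outside its range is refused whole. The fingers move at their own pace and stop on an object; the grip force is fixed at half the most. Time passes only in rows, so rows that do not move let the fingers close. It gives the time, the measured TCP pose, the force, the opening and the grip force at its end, in the units of the state.
- env.state(): the state, without advancing time (a new reading comes with each control period).
- env.read_camera(name): name is "scene" or "top"; returns a dict with "color" (400x640x3 uint8, red, green, blue), "K" (3x3 intrinsics, pixels), "dist" ([k1, k2, p1, p2, k3] as OpenCV has them; the pictures are not rectified), "R" (3x3) and "t" (3): a world point X has camera coordinates R X + t. Camera axes: x right, y down, z forward; pixel columns grow to the right and rows downward; lengths in mm; the calibration is good to about 2 mm. A picture is of the moment at which its call begins. There is no depth.
- env.job_done(): hands the job in; it is judged then, once.
The state is a dict: "t": time; "joints": joint angles; "qvel": joint speeds; "tau": joint torques, N m; "eef_pos": TCP position; "tcp_rot": TCP orientation; "ft_force": force on the tool from outside, world axes, zero at the start; "moment": the same for the moment, N m; "opening": opening from 0.0 (shut) to 1.0 (fully open); "grip_force": force on a finger pad.
Only numpy, scipy, OpenCV 4.12 (cv2) and the standard library are available. Lean on these libraries where they do the work, as an engineer would, in place of code of your own. Each camera call takes 0.05 s, during which the arm holds its last target. There are 200 camera calls.

## Working session

There is one attempt and no reset: what is moved stays moved. The work goes in short steps, Python scripts to look and compute and a tool call to move; the robot and the scene stay as the last step left them, time stands still between calls to the robot, and variables do not carry over. Pictures are saved under pics/ and viewed, at most 10 in all, crops included, and the job is handed in when it is done.

Besides the shell and the picture viewer there is one more tool, called after "Call:" as name(argument=value, ...) on one line, values as JSON. carry_out: Moves the arm, as the interface text tells. Its arguments: {"type":"object","properties":{"motion":{"type":"array"}},"required":["motion"]}

```bash
mkdir -p pics
python3 - <<'E'
from cell import env
import cv2,numpy as np
for n in ("scene","top"):
    c=env.read_camera(n); cv2.imwrite(f"pics/{n}0.png",c["color"][:,:,::-1])
    np.savez(f"{n}0.npz",**c); print(n,c["K"].tolist(),c["dist"],(-c["R"].T@c["t"]),c["R"].round(3).tolist())
s=env.state(); print(s, env.tip_extent)
E
```

```text
scene [[410.1035463279865, 0.0, 314.0606355364242], [0.0, 410.1035463279865, 202.75034585045955], [0.0, 0.0, 1.0]] [-0.09362947  0.          0.          0.          0.        ] [ 946.04650616  551.93394046 1172.41845644] [[-0.818, 0.575, 0.0], [0.475, 0.677, -0.561], [-0.323, -0.459, -0.828]]
top [[424.81758304854674, 0.0, 322.9295071533159], [0.0, 424.81758304854674, 198.72417319033104], [0.0, 0.0, 1.0]] [0.02357226 0.         0.         0.         0.        ] [ 420.845797    -11.86154108 1296.36849708] [[-0.017, -1.0, 0.01], [-0.995, 0.016, -0.095], [0.095, -0.011, -0.995]]
{'t': 0.1, 'joints': array([-1.43858774e+00,  4.91469209e-01,  1.55937388e+00, -1.24315900e-05,
        1.09169422e+00, -1.05615472e-01]), 'qvel': array([-0.00113979, -0.0001237 , -0.00116003, -0.00044824, -0.00159972,
       -0.00062994]), 'tau': array([ 2.76505518e-03, -6.13622618e+01, -2.58605754e+01,  6.94230641e-02,
        4.70344350e-02, -5.77543142e-05]), 'eef_pos': array([ 147.22623391, -607.20704107,  222.14389932]), 'tcp_rot': array([-3.14065210e+00, -8.86197235e-05,  2.37829756e-01]), 'ft_force': array([-0.23925152, -0.50397572, -0.3038765 ]), 'moment': array([ 0.01855123, -0.00627081,  0.05275041]), 'grip_force': 0.0, 'opening': 1.0023654722161428} 8.0
```

View pics/scene0.png

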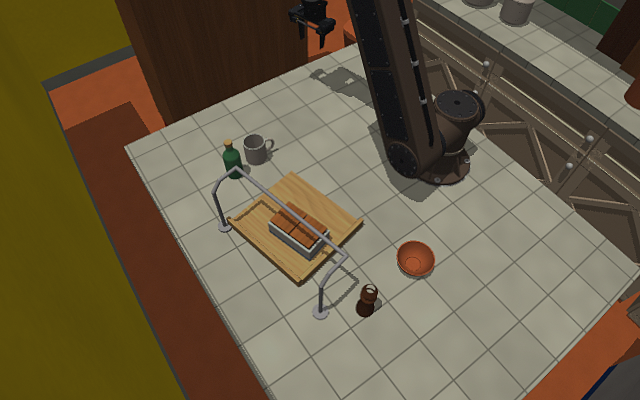

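View pics/top0.png

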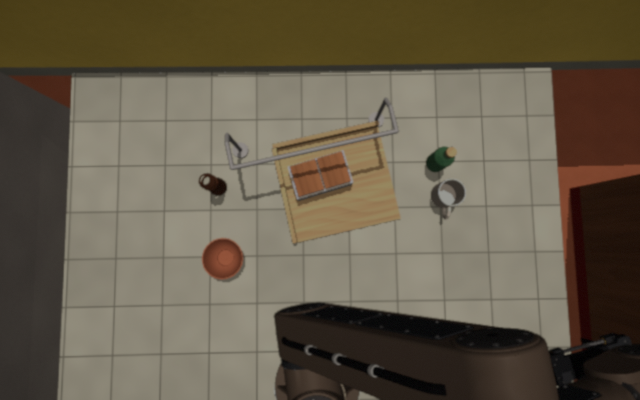

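The scene view shows the tray with the box under the rail. In the top view the tray spans about (275-400, 122-242), the lids about (290-352, 152-198), and the rail runs from (232,166) to (396,130). I'll zoom in on the top view.

```bash
cat > h.py <<'E'
import numpy as np,cv2
def load(n): return dict(np.load(n))
def ray(c,p,z):
    p=np.asarray(p,float).reshape(-1,1,2)
    u=cv2.undistortPoints(p,c["K"],c["dist"]).reshape(-1,2)
    d=np.c_[u,np.ones(len(u))]@c["R"]; o=-c["R"].T@c["t"]
    return o+d*((z-o[2])/d[:,2])[:,None]
def proj(c,X):
    return cv2.projectPoints(np.asarray(X,float).reshape(-1,1,3),cv2.Rodrigues(c["R"])[0],c["t"],c["K"],c["dist"])[0].reshape(-1,2)
E
python3 - <<'E'
from h import *
a=load("top0.npz")["color"][115:250,265:410,::-1]; b=load("scene0.npz")["color"][165:290,220:370,::-1]
cv2.imwrite("pics/topc.png",cv2.resize(a,None,fx=4.4,fy=4.4,interpolation=cv2.INTER_CUBIC))
cv2.imwrite("pics/scenec.png",cv2.resize(b,None,fx=4.4,fy=4.4,interpolation=cv2.INTER_CUBIC))
E
```

```text
(no output)
```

View pics/topc.png

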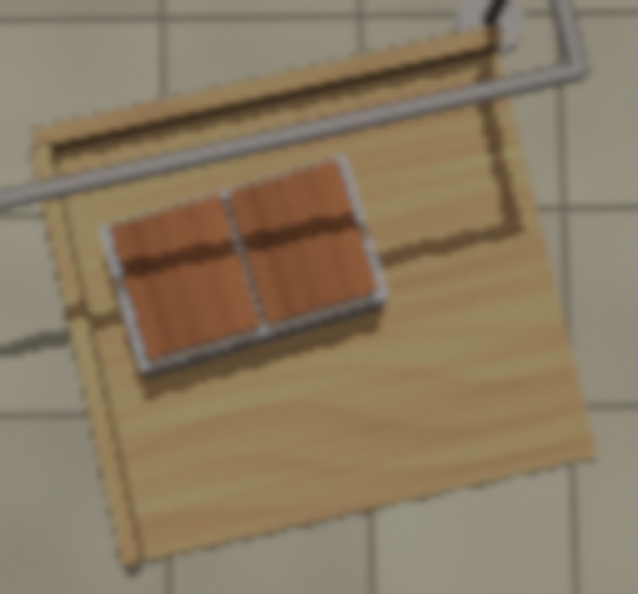

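View pics/scenec.png

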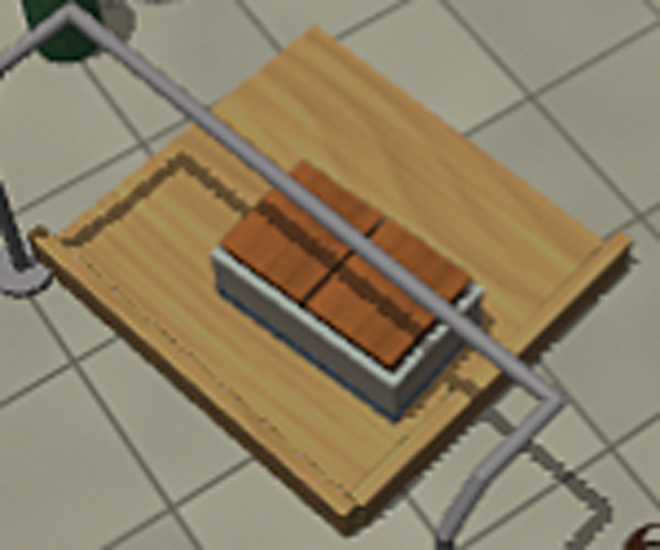

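In the crops, the tray's fence-top outer corners are at (35,130), (492,25) and (122,568), and its front-right floor corner is at (595,458). The lid-pair corners are at (110,228), (343,163), (380,297) and (148,360).

```bash
cat >> h.py <<'E'
def fit(P,Q):  # world = R P + t (2D)
    P,Q=np.array(P,float),np.array(Q,float); p,q=P.mean(0),Q.mean(0)
    A=(P-p).T@(Q-q); th=np.arctan2(A[0,1]-A[1,0],A[0,0]+A[1,1])
    R=rot(th); t=q-R@p; return th,t,np.linalg.norm((P@R.T+t)-Q,axis=1)
def rot(th): return np.array([[np.cos(th),-np.sin(th)],[np.sin(th),np.cos(th)]])
E
python3 - <<'E'
from h import *
c=load("top0.npz"); s=load("scene0.npz")
f=lambda p,o:(np.array(p,float)+.5)/4.4-.5+o
o=[265,115];so=[220,165]
W=lambda c,p,o,z:ray(c,f(p,o),z)[0,:2]
P=[(104,104),(104,-230),(-200,104),(-200,-230)]
Q=[W(c,(35,130),o,40),W(c,(492,25),o,40),W(c,(122,568),o,40),W(c,(595,458),o,10)]
th,t,e=fit(P,Q); print("tray top",th,t,e)
Qs=[W(s,(347,520),so,40),W(s,(40,232),so,40),W(s,(630,240),so,40),W(s,(315,27),so,10)]
print("tray scene",fit(P,Qs))
L=[(46,79),(46,-79),(-46,-79),(-46,79)]
for z in (86,89):
  q=[W(c,x,o,z) for x in [(110,228),(343,163),(380,297),(148,360)]]
  b=fit(L,q); print("box",z,b, "in tray",rot(th).T@(b[1]-t),b[0]-th)
# mask
hsv=cv2.cvtColor(c["color"],cv2.COLOR_RGB2HSV); 
m=cv2.inRange(hsv,(3,120,30),(14,255,255)); m[:150]=0;m[205:]=0;m[:,:280]=0;m[:,360:]=0
m=cv2.morphologyEx(m,cv2.MORPH_CLOSE,np.ones((5,5)))
r=cv2.minAreaRect(cv2.findNonZero(m)); q=ray(c,cv2.boxPoints(r),88)[:,:2]; print(r,q.mean(0),[np.linalg.norm(q[i]-q[i-1]) for i in range(4)])
# scene: box right-rear rim etc
qs=[W(s,x,so,88) for x in [(397,370),(220,247)]]; print("scene lids rear L,R",qs)
bt=b[1];print("top rear L,R",(np.array(L[:2])@rot(b[0]).T+bt))
E
```

```text
tray top 0.2089029851882006 [627.21481334   6.07804975] [7.04326243 5.46589791 0.52216723 1.88535122]
tray scene (np.float64(0.2066216171253654), array([624.95488362,   9.70480324]), array([2.11078917, 9.00012463, 4.90092151, 3.58551969]))
box 86 (np.float64(0.25592043776952095), array([607.81079555, -19.46303403]), array([0.89221022, 0.42599966, 0.56964773, 0.97409805])) in tray [-24.2790404 -20.961657 ] 0.04701745258132034
box 89 (np.float64(0.2559204377695206), array([607.34738709, -19.44419309]), array([0.922991  , 0.2711412 , 0.77649756, 1.18296316])) in tray [-24.72846653 -20.84712086] 0.04701745258132001
((319.8587951660156, 173.5233612060547), (30.539499282836914, 53.266571044921875), 73.49564361572266) [609.36248861 -18.06094983] [np.float64(88.33858387731313), np.float64(153.67999836752836), np.float64(88.74731086422544), np.float64(152.72251766663143)]
scene lids rear L,R [array([628.10557793,  77.87694527]), array([674.83998848, -74.04764747])]
top rear L,R [[631.85145767  68.62708784]
 [671.8469418  -84.22696428]]
```

Rows can't command a lean directly. Poses past reach are only approached, though, so I'll go high in front of the tray and see how the arm yields at its reach limit.

Call:
carry_out(motion=[[0,0,-45,0,0.5],[0,0,-45,0,1],[0,0,-45,0,1],[0,0,-45,0,1],[0,0,-45,0,1],[45,11,0,0,1],[45,11,0,0,1],[45,11,0,0,1],[45,11,0,0,1],[45,11,0,0,1],[45,11,0,0,1],[45,11,0,0,1]])

```text
t: 1.3
eef_pos: [473.4, -607.6, 447.3]
tcp_rot: [-3.141, 0.0, 0.238]
ft_force: [-0.2, 0.7, 0.5]
opening: 0.049
grip_force: 0.0
```

Call:
carry_out(motion=[[11,-46,0,0,1],[11,-46,0,0,1],[11,-46,0,0,1],[11,-46,0,0,1],[11,-46,0,0,1],[11,-46,0,0,1],[11,-46,0,0,1],[11,-46,0,0,1],[11,-46,0,0,1],[11,-46,0,0,1],[11,-46,0,0,1],[11,-46,0,0,1]])

```text
t: 2.5
eef_pos: [469.2, -38.6, 447.5]
tcp_rot: [-3.142, 0.0, 0.238]
ft_force: [0.7, -0.4, 0.2]
opening: 0.005
grip_force: 0.0
```

Call:
carry_out(motion=[[11,-46,0,0,1],[11,-46,0,0,1],[11,-46,0,0,1],[0,0,-50,0,1],[0,0,-50,0,1],[0,0,-50,0,1],[0,0,-50,0,1],[0,0,-50,0,1],[0,0,-50,0,1]])

```text
t: 3.4
eef_pos: [468.7, 101.5, 743.5]
tcp_rot: [3.141, -0.002, 0.238]
ft_force: [0.9, -0.1, 1.4]
opening: 0.007
grip_force: 0.0
```

Run:
```python
from cell import env
print(env.state()["joints"].round(3))
```

```text
[ 0.075  0.238  0.607 -0.     2.295  1.408]
```

Call:
carry_out(motion=[[10,-42,0,0,1],[5,-21,0,0,1],[0,0,-50,0,1],[0,0,-50,0,1],[0,0,-50,0,1],[0,0,-50,0,1],[0,0,-50,0,1]])

```text
t: 4.1
eef_pos: [414.8, 146.2, 836.7]
tcp_rot: [-3.137, -0.048, 0.238]
ft_force: [-0.5, -1.1, 1.0]
opening: 0.005
grip_force: 0.0
```

Run:
```python
from cell import env
print(env.state()["joints"].round(3))
```

```text
[0.184 0.374 0.048 0.016 2.672 1.531]
```

The arm yields by leaning the fingers outward (pitch -0.048), which is the direction I need. I'll push further out and up.

Call:
carry_out(motion=[[25,0,-25,0,1],[25,0,-25,0,1],[25,0,-25,0,1],[25,0,-25,0,1]])

```text
t: 4.5
eef_pos: [453.2, 149.6, 825.0]
tcp_rot: [-3.133, -0.093, 0.237]
ft_force: [-0.0, -0.3, 0.2]
opening: 0.004
grip_force: 0.0
```

Run:
```python
from cell import env
print(env.state()["joints"].round(4))
```

```text
[0.1722 0.4029 0.0478 0.0285 2.5987 1.5304]
```

Call:
carry_out(motion=[[20,0,-45,0,1],[20,0,-45,0,1],[20,0,-45,0,1],[20,0,-45,0,1],[20,0,-45,0,1],[20,0,-45,0,1],[20,0,-45,0,1],[20,0,-45,0,1]])

```text
t: 5.3
eef_pos: [411.3, 124.5, 869.5]
tcp_rot: [-3.122, -0.236, 0.235]
ft_force: [0.5, 0.8, -0.4]
opening: 0.003
grip_force: 0.0
```

Run:
```python
from cell import env
print(env.state()["joints"].round(4))
```

```text
[0.1097 0.3081 0.0484 0.0872 2.5511 1.5211]
```

Call:
carry_out(motion=[[28,-10,-40,0,1],[28,-10,-40,0,1],[28,-10,-40,0,1],[28,-10,-40,0,1],[28,-10,-40,0,1],[28,-10,-40,0,1],[28,-10,-40,0,1],[28,-10,-40,0,1],[28,-10,-40,0,1],[28,-10,-40,0,1],[28,-10,-40,0,1],[28,-10,-40,0,1]])

```text
t: 6.5
eef_pos: [369.2, 188.4, 919.4]
tcp_rot: [-3.085, -0.485, 0.226]
ft_force: [-0.2, -0.2, 0.1]
opening: 0.003
grip_force: 0.0
```

Run:
```python
from cell import env
print(env.state()["joints"].round(4))
```

```text
[0.297  0.2262 0.0484 0.0341 2.379  1.6586]
```

Call:
carry_out(motion=[[35,0,-35,0,1],[35,0,-35,0,1],[35,0,-35,0,1],[35,0,-35,0,1],[35,0,-35,0,1],[35,0,-35,0,1]])

```text
t: 7.1
eef_pos: [379.1, 157.4, 949.5]
tcp_rot: [-3.057, -0.624, 0.214]
ft_force: [0.1, -0.1, 0.9]
opening: 0.005
grip_force: 0.0
```

```bash
cat >> h.py <<'E'
from scipy.spatial.transform import Rotation as Ro
def R(s): return Ro.from_euler("xyz",s["tcp_rot"]).as_matrix()
def tool(s,d): return R(s).T@np.array(d,float)   # world shift -> tool shift
def tip(s): return s["eef_pos"]+8*R(s)[:,2]
E
python3 - <<'E'
from cell import env
from h import *
s=env.state()
print(s["joints"].round(4),s["eef_pos"].round(1),R(s).round(3).tolist(),tip(s).round(1))
E
```

```text
[0.1547 0.1869 0.0484 0.157  2.2811 1.6255] [379.1 157.4 949.5] [[0.793, 0.259, 0.551], [0.172, -0.963, 0.206], [0.584, -0.068, -0.809]] [383.5 159.1 943.1]
```

```bash
cat >> h.py <<'E'
T=(0.209,np.array([626.5,7.0]))
def t2w(x,y,z): return np.r_[rot(T[0])@[x,y]+T[1],z]
def w2t(p): return np.r_[rot(T[0]).T@(np.asarray(p)[:2]-T[1]),p[2]]
def go(s,x,y,z):
    d=t2w(x,y,z)-tip(s); print("shift tool",tool(s,d).round(1),"len",np.linalg.norm(d).round(1))
def rep(s): print("t",round(s["t"],2),"tip tray",w2t(tip(s)).round(1),"F tray",np.r_[rot(T[0]).T@s["ft_force"][:2],s["ft_force"][2]].round(1),s["joints"].round(2))
E
python3 - <<'E'
from cell import env
from h import *
c=load("top0.npz"); s0=load("scene0.npz")
f=lambda p,o:(np.array(p,float)+.5)/4.4-.5+o
W=lambda c,p,o,z:ray(c,f(p,o),z)[0,:2]
P=[(104,100),(104,-230),(-200,104),(-200,-230)];o=[265,115];so=[220,165]
print(fit(P,[W(c,(35,130),o,40),W(c,(492,25),o,40),W(c,(122,568),o,40),W(c,(595,458),o,10)]))
print(fit(P,[W(s0,(347,520),so,40),W(s0,(40,232),so,40),W(s0,(630,240),so,40),W(s0,(315,27),so,10)]))
for n,p,z in (("mill",(213,185),100),("bowl",(223,258),40),("mug",(448,195),60),("oil",(441,158),100)): print(n,w2t(np.r_[ray(c,p,z)[0,:2],0]).round())
s=env.state(); rep(s); go(s,-110,-12,150)
E
```

```text
(np.float64(0.21190855711240592), array([626.78918091,   7.15721957]), array([4.45678203, 3.942776  , 0.77423326, 1.31005446]))
(np.float64(0.20968083486872932), array([624.52782021,  10.78674533]), array([1.06683613, 8.57863367, 5.63609838, 3.07862801]))
mill [ 11. 281.   0.]
bowl [-195.  309.    0.]
mug [-163. -374.    0.]
oil [ -57. -368.    0.]
t 7.1 tip tray [-206.2  199.2  943.1] F tray [ 0.  -0.1  0.9] [0.15 0.19 0.05 0.16 2.28 1.63]
shift tool [-386.1  269.9  678.9] len 826.3
```

Call:
carry_out(motion=[[-21,15,38,0,1],[-21,15,38,0,1],[-21,15,38,0,1],[-21,15,38,0,1],[-21,15,38,0,1],[-21,15,38,0,1],[-21,15,38,0,1],[-21,15,38,0,1],[-21,15,38,0,1],[-21,15,38,0,1],[-21,15,38,0,1],[-21,15,38,0,1]])

```text
t: 8.3
eef_pos: [469.7, 48.5, 486.2]
tcp_rot: [-3.058, -0.623, 0.216]
ft_force: [0.9, 0.0, -0.8]
opening: 0.003
grip_force: 0.0
```

Run:
```python
from cell import env
from h import *
s=env.state(); rep(s); print(s["tcp_rot"]);go(s,-110,-12,150); go(s,-110,-12,32)
```

```text
t 8.3 tip tray [-140.1   73.8  479.8] F tray [ 0.9 -0.2 -0.8] [-0.22 -0.15  1.8   0.4   0.98  0.97]
[-3.05756769 -0.62339937  0.21556986]
shift tool [-168.5  109.7  276.8] len 342.1
shift tool [-237.4  117.7  372.2] len 456.9
```

Call:
carry_out(motion=[[-24,15.6,39.5,0,1],[-24,15.6,39.5,0,1],[-24,15.6,39.5,0,1],[-24,15.6,39.5,0,1],[-24,15.6,39.5,0,1],[-24,15.6,39.5,0,1],[-24,15.6,39.5,0,1],[0,0,0,0,1]])

```text
t: 9.1
eef_pos: [514.4, -20.6, 184.2]
tcp_rot: [-3.048, -0.623, 0.214]
ft_force: [-0.6, -0.3, 0.7]
opening: 0.002
grip_force: 0.0
```

Run:
```python
from cell import env
from h import *
s=env.state(); rep(s); print(s["tcp_rot"]);go(s,-110,-12,32)
```

```text
t 9.1 tip tray [-110.7   -3.   177.7] F tray [-0.7 -0.1  0.7] [-0.38  0.29  2.23  1.29  0.43 -0.21]
[-3.04813206 -0.62285313  0.21423749]
shift tool [-84.5  20.1 117.4] len 146.0
```

Call:
carry_out(motion=[[-10.5,2.5,14.7,0,1],[-10.5,2.5,14.7,0,1],[-10.5,2.5,14.7,0,1],[-10.5,2.5,14.7,0,1],[-10.5,2.5,14.7,0,1],[-10.5,2.5,14.7,0,1],[-10.5,2.5,14.7,0,1],[-10.5,2.5,14.7,0,1],[0,0,0,0,1]])

```text
t: 10.0
eef_pos: [519.3, -28.0, 41.9]
tcp_rot: [-3.048, -0.628, 0.216]
ft_force: [-0.4, -0.0, 0.8]
opening: 0.003
grip_force: 0.0
```

Run:
```python
from cell import env
from h import *
s=env.state(); rep(s); print(s["tcp_rot"]);go(s,-110,-12,32);go(s,-26,-12,32)
```

```text
t 10.0 tip tray [-107.5  -11.2   35.5] F tray [-0.4  0.   0.8] [-0.4   0.64  2.33  2.17  0.52 -1.21]
[-3.04792473 -0.6280103   0.21559735]
shift tool [-4.1  0.9  1.2] len 4.3
shift tool [63.9  6.  50.3] len 81.6
```

Call:
carry_out(motion=[[6,0.6,4.7,0,1],[6,0.6,4.7,0,1],[6,0.6,4.7,0,1],[6,0.6,4.7,0,1],[6,0.6,4.7,0,1],[6,0.6,4.7,0,1],[6,0.6,4.7,0,1],[6,0.6,4.7,0,1],[6,0.6,4.7,0,1],[0,0,0,0,1]])

```text
t: 11.0
eef_pos: [587.1, -14.3, 39.6]
tcp_rot: [-3.052, -0.628, 0.22]
ft_force: [0.2, 0.6, 1.0]
opening: 0.005
grip_force: 0.3
```

Run:
```python
from cell import env
from h import *
s=env.state(); rep(s); print(s["tcp_rot"]);go(s,-18,-12,35)
c=env.read_camera("scene"); np.savez("s1.npz",**c); cv2.imwrite("pics/s1.png",cv2.resize(c["color"][150:300,200:390,::-1],None,fx=4,fy=4,interpolation=cv2.INTER_CUBIC))
```

```text
t 11.0 tip tray [-38.3 -11.9  33.2] F tray [0.3 0.5 1. ] [-0.31  0.67  2.18  2.07  0.44 -1.  ]
[-3.05175884 -0.62838409  0.2196792 ]
shift tool [17.5  1.3 10.4] len 20.4
```

View pics/s1.png

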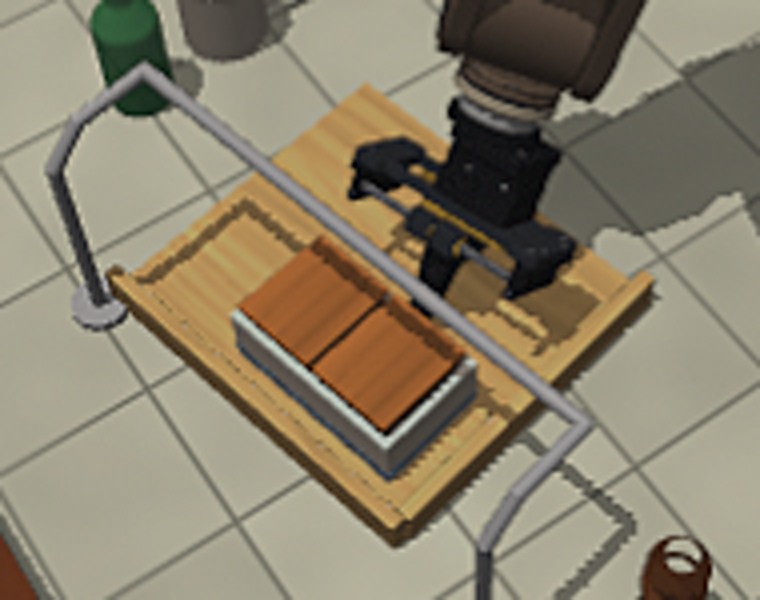

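The box is sliding and nearly square; its rear-left lower corner at (388,478) is still short of the back fence. I'll keep pushing gently.

Call:
carry_out(motion=[[4.2,0.3,2.5,0,1],[4.2,0.3,2.5,0,1],[4.2,0.3,2.5,0,1],[1.7,0.1,1,0,1],[0,0,0,0,1]])

```text
t: 11.55
eef_pos: [602.9, -11.2, 40.5]
tcp_rot: [-3.051, -0.628, 0.219]
ft_force: [-1.3, 0.1, 0.3]
opening: 0.002
grip_force: 0.7
```

Call:
carry_out(motion=[[2.1,0.2,1.2,0,1],[2.1,0.2,1.2,0,1],[0,0,0,0,1]])

```text
t: 11.85
eef_pos: [606.6, -11.1, 40.5]
tcp_rot: [-3.052, -0.625, 0.218]
ft_force: [-8.0, -6.0, 1.0]
opening: 0.005
grip_force: 4.3
```

Run:
```python
from cell import env
from h import *
s=env.state(); rep(s); print(s["tcp_rot"]);go(s,-18,-12,35)
```

```text
t 11.85 tip tray [-18.6 -12.8  34.1] F tray [-9.1 -4.2  1. ] [-0.29  0.67  2.13  2.02  0.41 -0.91]
[-3.05180052 -0.62513527  0.21765172]
shift tool [ 1.  -0.8 -0.4] len 1.3
```

Call:
carry_out(motion=[[1.6,0.1,1.2,0,1],[0,0,0,0,1],[0,0,0,0,1]])

```text
t: 12.15
eef_pos: [607.2, -11.0, 40.3]
tcp_rot: [-3.052, -0.623, 0.217]
ft_force: [-18.5, -9.6, 8.4]
opening: 0.006
grip_force: 9.9
```

Run:
```python
from cell import env
from h import *
s=env.state(); rep(s)
c=env.read_camera("top"); np.savez("t1.npz",**c); cv2.imwrite("pics/t1.png",cv2.resize(c["color"][115:250,265:410,::-1],None,fx=4.4,fy=4.4,interpolation=cv2.INTER_CUBIC))
```

```text
t 12.15 tip tray [-17.9 -12.9  33.8] F tray [-20.1  -5.5   8.4] [-0.29  0.67  2.13  2.01  0.41 -0.91]
```

View pics/t1.png

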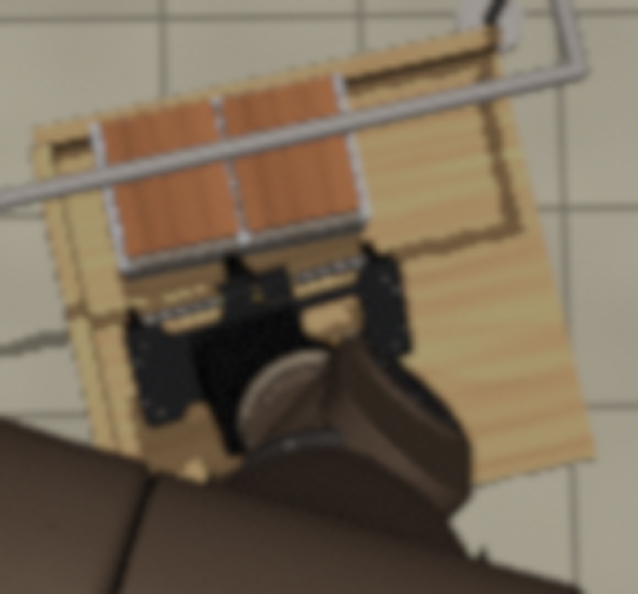

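The box is flush with the back fence, with its rear rim at about (95-340, 78-125). It still has a left gap of about 28 mm. Next I go round to its right side.

Run:
```python
from cell import env
from h import *
s=env.state()
for a,b in (((-18,-13,34),(-60,-13,48)),((-60,-13,48),(-60,-150,48)),((-60,-150,48),(38,-150,48)),((38,-150,48),(38,-90,48))):
    d=t2w(*b)-t2w(*a); print(tool(s,d).round(1),np.linalg.norm(d).round())
f=lambda p:(np.array(p,float)+.5)/4.4-.5+[265,115]
c=load("t1.npz")
for p in ((365,217),(340,78),(122,268),(95,125)): print(w2t(ray(c,f(p),70)[0]).round(1))
```

```text
[-25.9  -3.5 -35.7] 44.0
[ -0.9 136.4 -12.9] 137.0
[79.6  5.9 56.9] 98.0
[  0.4 -59.7   5.6] 60.0
[  -9.8 -106.8   70. ]
[  85.5 -112.    70. ]
[-7.3 58.  70. ]
[90.6 54.6 70. ]
```

Call:
carry_out(motion=[[-13,-1.7,-18,0,1],[-13,-1.7,-18,0,1],[0,34,-3.2,0,1],[0,34,-3.2,0,1],[0,34,-3.2,0,1],[0,34,-3.2,0,1],[0,0,0,0,1]])

```text
t: 12.9
eef_pos: [598.9, -156.7, 55.9]
tcp_rot: [-3.054, -0.63, 0.217]
ft_force: [-0.3, 1.3, -0.1]
opening: 0.004
grip_force: 0.0
```

Run:
```python
from cell import env
from h import *
s=env.state();rep(s);go(s,38,-150,48)
```

```text
t 12.9 tip tray [ -56.3 -153.7   49.4] F tray [-0.1  1.3 -0.1] [-0.57  0.66  2.04  1.53  0.5  -0.66]
shift tool [75.4  2.  56.7] len 94.4
```

Call:
carry_out(motion=[[15,0.4,11.3,0,1],[15,0.4,11.3,0,1],[15,0.4,11.3,0,1],[15,0.4,11.3,0,1],[15,0.4,11.3,0,1],[0,-10,1,0,1],[0,-8,0.8,0,1],[0,0,0,0,1]])

```text
t: 13.7
eef_pos: [683.3, -109.7, 53.3]
tcp_rot: [-3.05, -0.627, 0.219]
ft_force: [-0.1, 0.2, 0.1]
opening: 0.003
grip_force: 0.0
```

Call:
carry_out(motion=[[0,-5,0.5,0,1],[0,-5,0.5,0,1],[0,-5,0.5,0,1],[0,-5,0.5,0,1],[0,0,0,0,1]])

```text
t: 14.2
eef_pos: [680.0, -91.3, 53.5]
tcp_rot: [-3.051, -0.628, 0.219]
ft_force: [0.6, -0.8, 0.9]
opening: 0.004
grip_force: 0.4
```

Run:
```python
from cell import env
from h import *
s=env.state();rep(s);go(s,38,-92,48)
```

```text
t 14.2 tip tray [  36.6 -106.5   47.1] F tray [ 0.4 -0.9  0.9] [-0.39  0.71  1.91  1.48  0.42 -0.43]
shift tool [  1.8 -14.4   1.4] len 14.6
```

Call:
carry_out(motion=[[0,-5,0.5,0,1],[0,-5,0.5,0,1],[0,0,0,0,1]])

```text
t: 14.5
eef_pos: [677.9, -81.3, 53.5]
tcp_rot: [-3.051, -0.628, 0.219]
ft_force: [1.1, -2.7, 1.2]
opening: 0.007
grip_force: 0.9
```

Call:
carry_out(motion=[[0,-2,0.2,0,1],[0,-2,0.2,0,1],[0,0,0,0,1]])

```text
t: 14.8
eef_pos: [677.3, -78.0, 53.4]
tcp_rot: [-3.051, -0.628, 0.219]
ft_force: [0.6, -4.4, 2.3]
opening: 0.003
grip_force: 2.0
```

Run:
```python
from cell import env
from h import *
s=env.state();rep(s)
```

```text
t 14.8 tip tray [ 36.7 -92.9  47. ] F tray [-0.3 -4.4  2.3] [-0.37  0.7   1.92  1.53  0.41 -0.46]
```

Call:
carry_out(motion=[[0,-1.5,0.1,0,1],[0,0,0,0,1]])

```text
t: 15.0
eef_pos: [676.9, -76.7, 53.4]
tcp_rot: [-3.051, -0.628, 0.219]
ft_force: [1.0, -4.6, 2.8]
opening: 0.005
grip_force: 2.4
```

Call:
carry_out(motion=[[0,-1.5,0.1,0,1],[0,0,0,0,1]])

```text
t: 15.2
eef_pos: [676.6, -75.2, 53.4]
tcp_rot: [-3.051, -0.628, 0.219]
ft_force: [0.9, -4.8, 2.6]
opening: 0.007
grip_force: 2.4
```

Still sliding at a steady force, with no fence contact yet.

Call:
carry_out(motion=[[0,-1.5,0.1,0,1],[0,-1,0.1,0,1],[0,0,0,0,1]])

```text
t: 15.5
eef_pos: [676.0, -72.8, 53.4]
tcp_rot: [-3.051, -0.628, 0.218]
ft_force: [1.4, -4.2, 2.2]
opening: 0.007
grip_force: 2.4
```

Call:
carry_out(motion=[[0,-1.5,0.1,0,1],[0,0,0,0,1]])

```text
t: 15.7
eef_pos: [676.0, -72.1, 53.5]
tcp_rot: [-3.053, -0.628, 0.218]
ft_force: [3.6, -8.5, 0.6]
opening: 0.005
grip_force: 4.4
```

Run:
```python
from cell import env
from h import *
s=env.state();rep(s)
c=env.read_camera("scene"); np.savez("s2.npz",**c); cv2.imwrite("pics/s2.png",cv2.resize(c["color"][150:300,200:390,::-1],None,fx=4,fy=4,interpolation=cv2.INTER_CUBIC))
```

```text
t 15.7 tip tray [ 36.7 -86.9  47. ] F tray [ 1.8 -9.1  0.6] [-0.36  0.7   1.93  1.55  0.4  -0.47]
```

View pics/s2.png

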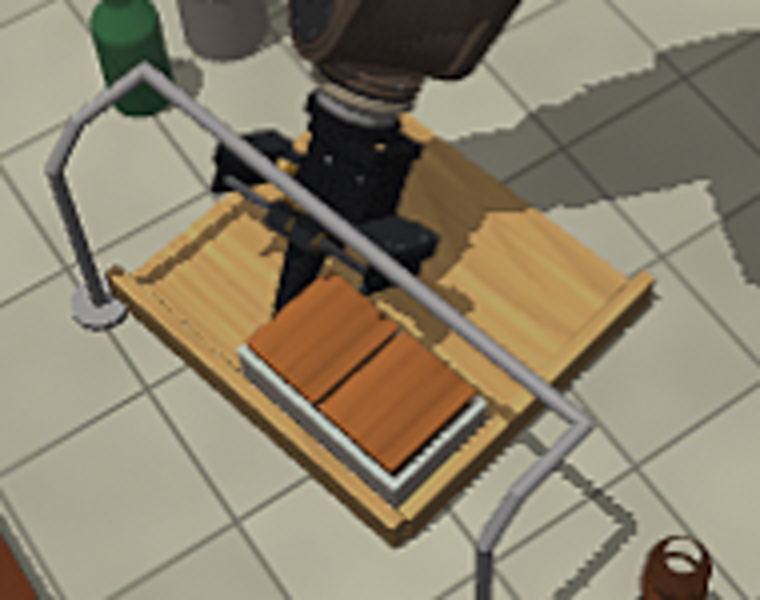

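The box looks seated against the left fence: the force jumped to 9 N, with the rear-left rim corner at (395,497). I'll give it one more firm nudge, back off, and re-push the front.

Call:
carry_out(motion=[[0,-1,0.1,0,1],[0,0,0,0,1],[0,0,0,0,1]])

```text
t: 16.05
eef_pos: [676.2, -72.0, 53.6]
tcp_rot: [-3.054, -0.628, 0.217]
ft_force: [5.2, -11.4, 1.0]
opening: 0.005
grip_force: 6.2
```

Call:
carry_out(motion=[[0,10,-1,0,1],[0,25,-2,0,1],[0,25,-2,0,1],[-19,-1,-13.5,0,1],[-19,-1,-13.5,0,1],[-19,-1,-13.5,0,1],[-19,-1,-13.5,0,1],[0,0,0,0,1]])

```text
t: 16.85
eef_pos: [595.4, -149.6, 51.7]
tcp_rot: [-3.048, -0.626, 0.217]
ft_force: [0.6, 0.0, 0.6]
opening: 0.006
grip_force: 0.0
```

Run:
```python
from cell import env
from h import *
s=env.state();rep(s);d=t2w(-50,12,38)-tip(s);print(tool(s,d).round(1))
print(tool(s,t2w(-18,12,38)-t2w(-50,12,38)).round(1))
```

```text
t 16.85 tip tray [ -58.2 -145.9   45.2] F tray [ 0.6 -0.1  0.6] [-0.56  0.67  2.05  1.55  0.5  -0.68]
[   3.4 -156.1   26.1]
[25.9  2.  18.6]
```

Call:
carry_out(motion=[[0.7,-31,5,0,1],[0.7,-31,5,0,1],[0.7,-31,5,0,1],[0.7,-31,5,0,1],[0.7,-31,5,0,1],[6,0.5,4.3,0,1],[6,0.5,4.3,0,1],[6,0.5,4.3,0,1],[3,0.2,2.2,0,1],[0,0,0,0,1]])

```text
t: 17.85
eef_pos: [598.9, 9.5, 45.5]
tcp_rot: [-3.052, -0.628, 0.218]
ft_force: [0.3, -0.5, 0.1]
opening: 0.004
grip_force: 0.0
```

Run:
```python
from cell import env
from h import *
s=env.state();rep(s)
```

```text
t 17.85 tip tray [-21.8   9.   39.1] F tray [ 0.2 -0.6  0.1] [-0.25  0.66  2.15  2.09  0.41 -0.95]
```

Call:
carry_out(motion=[[2,0.2,1.5,0,1],[1.5,0.1,1.1,0,1],[0,0,0,0,1]])

```text
t: 18.15
eef_pos: [602.0, 10.6, 45.2]
tcp_rot: [-3.051, -0.626, 0.218]
ft_force: [-3.7, -3.6, 2.9]
opening: 0.003
grip_force: 2.1
```

Call:
carry_out(motion=[[1,0.1,0.8,0,1],[0,0,0,0,1],[0,0,0,0,1]])

```text
t: 18.45
eef_pos: [602.4, 10.7, 45.0]
tcp_rot: [-3.051, -0.625, 0.218]
ft_force: [-10.1, -5.5, 5.8]
opening: 0.006
grip_force: 5.4
```

Run:
```python
from cell import env
from h import *
s=env.state();rep(s)
```

```text
t 18.45 tip tray [-18.2   9.4  38.5] F tray [-11.   -3.3   5.8] [-0.24  0.66  2.14  2.08  0.4  -0.93]
```

The front is flush again at the same reading (-18). Now up and over to the left lid.

Run:
```python
from cell import env
from h import *
s=env.state()
w=[(-18,9.4,38.5),(-55,9,45),(-55,50,114),(46,50,112),(46,50,102)]
for a,b in zip(w,w[1:]): print(b,tool(s,t2w(*b)-t2w(*a)).round(1))
```

```text
(-55, 9, 45) [-26.2  -2.3 -26.8]
(-55, 50, 114) [ 40.6 -45.9 -51.8]
(46, 50, 112) [80.8  6.3 60.4]
(46, 50, 102) [-5.8  0.7  8.1]
```

Call:
carry_out(motion=[[-13,-1.1,-13.4,0,1],[-13,-1.1,-13.4,0,1],[10,-11.5,-13,0,1],[10,-11.5,-13,0,1],[10,-11.5,-13,0,1],[10,-11.5,-13,0,1],[0,0,0,0,1]])

```text
t: 19.15
eef_pos: [558.7, 43.9, 122.6]
tcp_rot: [-3.053, -0.63, 0.221]
ft_force: [-0.1, -0.4, -0.3]
opening: 0.001
grip_force: 0.0
```

Run:
```python
from cell import env
from h import *
s=env.state();rep(s);go(s,46,50,112)
c=env.read_camera("scene"); np.savez("s3.npz",**c); cv2.imwrite("pics/s3.png",cv2.resize(c["color"][190:300,240:370,::-1],None,fx=5,fy=5,interpolation=cv2.INTER_CUBIC))
```

```text
t 19.15 tip tray [-54.   50.9 116.1] F tray [-0.2 -0.4 -0.3] [-0.19  0.46  2.21  1.84  0.34 -0.64]
shift tool [78.3  7.6 61.9] len 100.1
```

View pics/s3.png

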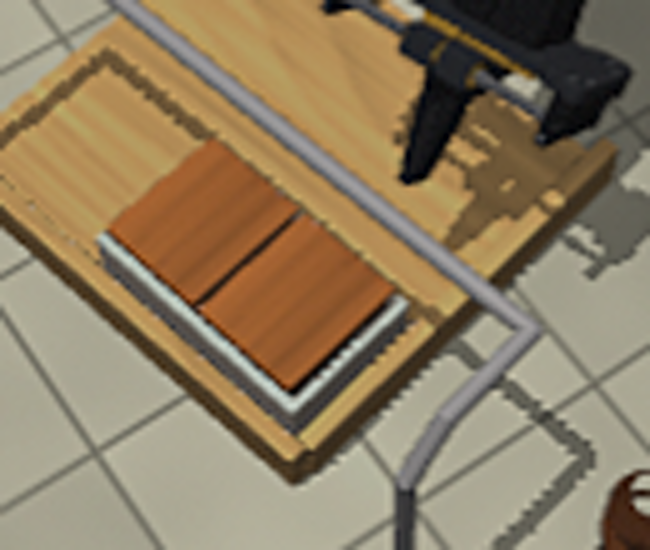

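The box sits in the corner, with the rear-left rim corner at (292,408) and the fence's outer top corner at (295,460). I'll check the gap numerically.

Run:
```python
from h import *
c=load("s3.npz"); f=lambda p:(np.array(p,float)+.5)/5-.5+[240,190]
for p,z in (((292,408),70),((100,240),70),((403,300),70),((297,462),40),((617,145),40)): print(p,w2t(ray(c,f(p),z)[0]).round(1))
```

```text
(292, 408) [87.1 87.9 70. ]
(100, 240) [ 87.1 -77.   70. ]
(403, 300) [-9.6 87.4 70. ]
(297, 462) [100.9 104.   40. ]
(617, 145) [-199.9  102.6   40. ]
```

Call:
carry_out(motion=[[15.6,1.5,12.4,0,1],[15.6,1.5,12.4,0,1],[15.6,1.5,12.4,0,1],[15.6,1.5,12.4,0,1],[15.6,1.5,12.4,0,1],[-3,0.3,4,0,1],[0,0,0,0,1]])

```text
t: 19.9
eef_pos: [655.9, 62.7, 108.9]
tcp_rot: [-3.05, -0.625, 0.218]
ft_force: [0.1, 0.3, 0.7]
opening: 0.002
grip_force: 0.0
```

Run:
```python
from cell import env
from h import *
s=env.state();rep(s);go(s,46,50,97);print(tool(s,[0,0,-10]))
```

```text
t 19.9 tip tray [ 45.   49.1 102.5] F tray [0.2 0.3 0.7] [-0.12  0.57  1.99  1.55  0.28 -0.26]
shift tool [-2.4 -0.4  5.1] len 5.6
[-5.8522408   0.74047617  8.07483577]
```

Offset from the outer fence corner is (13.8, 16) mm, so it is flush and square. Now I press the left lid.

Call:
carry_out(motion=[[-1.2,0.15,1.6,0,1],[-1.2,0.15,1.6,0,1],[-1.2,0.15,1.6,0,1],[-1.2,0.15,1.6,0,1],[-1.2,0.15,1.6,0,1],[-1.2,0.15,1.6,0,1],[-1.2,0.15,1.6,0,1]])

```text
t: 20.6
eef_pos: [656.1, 63.0, 97.3]
tcp_rot: [-3.051, -0.629, 0.219]
ft_force: [-1.8, -0.3, 6.2]
opening: 0.004
grip_force: 3.0
```

Call:
carry_out(motion=[[-1.2,0.15,1.6,0,1],[-1.2,0.15,1.6,0,1],[0,0,0,0,1]])

```text
t: 20.9
eef_pos: [656.1, 63.0, 93.2]
tcp_rot: [-3.051, -0.628, 0.219]
ft_force: [-1.2, -0.1, 3.9]
opening: 0.007
grip_force: 2.2
```

Call:
carry_out(motion=[[-1.2,0.15,1.6,0,1],[-1,0.1,1.3,0,1],[0,0,0,0,1]])

```text
t: 21.2
eef_pos: [656.2, 63.0, 90.3]
tcp_rot: [-3.051, -0.63, 0.219]
ft_force: [-5.9, -1.1, 12.4]
opening: 0.003
grip_force: 6.3
```

Call:
carry_out(motion=[[-0.6,0.1,0.8,0,1],[0,0,0,0,1],[0,0,0,0,1]])

```text
t: 21.5
eef_pos: [656.4, 63.0, 90.1]
tcp_rot: [-3.051, -0.631, 0.219]
ft_force: [-9.2, -1.7, 18.1]
opening: 0.006
grip_force: 9.5
```

The left lid is at its stop (18 N, no movement). Lifting and moving over to the right lid.

Run:
```python
from cell import env
from h import *
s=env.state();rep(s);print(tool(s,[0,0,18]).round(1),tool(s,t2w(0,-81,0)-t2w(0,0,0)).round(1))
```

```text
t 21.5 tip tray [45.5 49.3 83.7] F tray [-9.4  0.3 18.1] [-0.12  0.61  2.    1.73  0.29 -0.45]
[ 10.6  -1.3 -14.5] [-0.7 80.6 -7.8]
```

Call:
carry_out(motion=[[-1,0,-3,0,1],[11,-1.4,-14.6,0,1],[4,-0.5,-5,0,1],[-0.3,20,-1.9,0,1],[-0.3,20,-1.9,0,1],[-0.3,20,-1.9,0,1],[-0.3,20,-1.9,0,1],[0,0,0,0,1]])

```text
t: 22.3
eef_pos: [670.7, -18.5, 114.2]
tcp_rot: [-3.052, -0.628, 0.217]
ft_force: [0.3, 0.2, -0.7]
opening: 0.009
grip_force: 0.0
```

Run:
```python
from cell import env
from h import *
s=env.state();rep(s);go(s,45,-32,100)
```

```text
t 22.3 tip tray [ 42.6 -33.3 107.8] F tray [ 0.4  0.1 -0.7] [-0.27  0.58  1.94  1.35  0.37 -0.17]
shift tool [-2.6 -0.6  7.8] len 8.2
```

Call:
carry_out(motion=[[-2.6,-0.6,7.8,0,1],[-1.2,0.15,1.6,0,1],[-1.2,0.15,1.6,0,1],[-1.2,0.15,1.6,0,1],[-1.2,0.15,1.6,0,1],[-1.2,0.15,1.6,0,1],[-1.2,0.15,1.6,0,1],[0,0,0,0,1]])

```text
t: 23.1
eef_pos: [672.2, -14.2, 95.0]
tcp_rot: [-3.051, -0.628, 0.219]
ft_force: [-1.6, 0.8, 4.2]
opening: 0.006
grip_force: 2.1
```

Call:
carry_out(motion=[[-1.2,0.15,1.6,0,1],[-1,0.1,1.3,0,1],[0,0,0,0,1]])

```text
t: 23.4
eef_pos: [672.2, -14.2, 91.3]
tcp_rot: [-3.051, -0.628, 0.219]
ft_force: [-1.0, 0.8, 5.7]
opening: 0.01
grip_force: 2.3
```

Call:
carry_out(motion=[[-0.6,0.1,0.8,0,1],[0,0,0,0,1],[0,0,0,0,1]])

```text
t: 23.7
eef_pos: [672.2, -14.2, 90.7]
tcp_rot: [-3.051, -0.629, 0.219]
ft_force: [-3.0, 1.5, 8.1]
opening: 0.006
grip_force: 3.7
```

Call:
carry_out(motion=[[-0.9,0.1,1.2,0,1],[0,0,0,0,1],[0,0,0,0,1]])

```text
t: 24.0
eef_pos: [672.4, -14.1, 90.2]
tcp_rot: [-3.051, -0.63, 0.22]
ft_force: [-7.7, 1.1, 16.6]
opening: -0.0
grip_force: 8.4
```

Call:
carry_out(motion=[[-0.3,0,0.4,0,1],[0,0,0,0,1],[0,0,0,0,1]])

```text
t: 24.3
eef_pos: [672.5, -14.1, 90.1]
tcp_rot: [-3.051, -0.631, 0.22]
ft_force: [-9.9, 0.6, 19.4]
opening: 0.006
grip_force: 10.1
```

Both lids stopped at the same height (90.1). Lifting off, drawing back and checking.

Call:
carry_out(motion=[[-1,0,-3,0,1],[11,-1.4,-14.6,0,1],[8,-1,-11,0,1],[-20,0,-15,0,1],[-20,0,-15,0,1],[-20,0,-15,0,1],[-20,0,-15,0,1],[0,0,-20,0,1],[0,0,-20,0,1],[0,0,0,0,1],[0,0,0,0,1]])

```text
t: 25.4
eef_pos: [551.8, -51.1, 155.5]
tcp_rot: [-3.052, -0.628, 0.219]
ft_force: [0.4, 0.4, -1.2]
opening: 0.004
grip_force: 0.0
```

Run:
```python
from cell import env
from h import *
s=env.state();rep(s)
c=env.read_camera("scene"); np.savez("s4.npz",**c); cv2.imwrite("pics/s4.png",cv2.resize(c["color"][190:300,240:370,::-1],None,fx=5,fy=5,interpolation=cv2.INTER_CUBIC))
```

```text
t 25.4 tip tray [-80.4 -40.5 149.1] F tray [ 0.5  0.3 -1.2] [-0.42  0.4   2.17  1.37  0.44 -0.34]
```

View pics/s4.png

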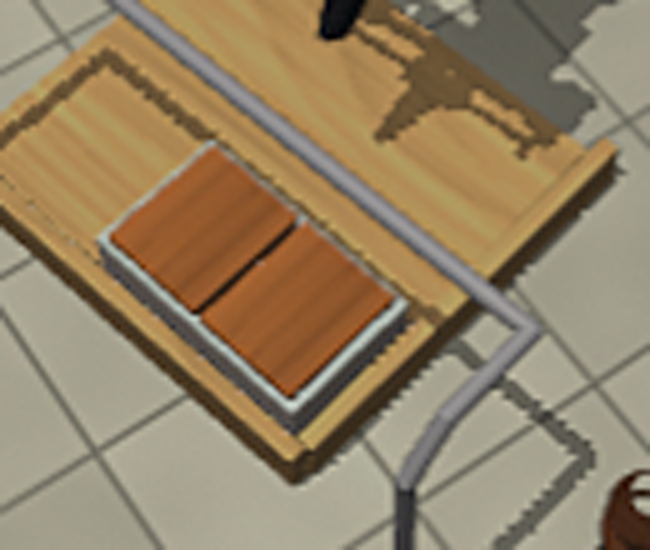

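The box hasn't moved: its rim corners are still at (292,408), (100,240) and (403,300). Both lids sit level on the rim with no dark plug showing. Handing in.

```bash
python3 -c "
from cell import env
print(env.job_done())"
```

```text
the job is handed in; nothing more can be done
None
```

The job is handed in at about 25 s of the 64 s limit: the salt box is flush and square in the fence corner, and both lids are pressed home. The bystanders weren't touched. The hand-in call returned no verdict.

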